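Show a driver card to the inspection camera

ROBOT

A 7-joint arm with a two-finger parallel gripper is mounted at the origin on the work surface. World frame = base frame: x ahead of the robot, y to its left, z up, the work surface at z = 0. Lengths are in m, angles in degrees, forces in N, time in s.
With the tool pointing down it reaches from about 0.425 to 0.875 m from the base axis. Payload 4.7 kg.
Tool frame: the origin (TCP) lies on the centre line of the jaws, within the pads' length; the fingertips stand 14 mm ahead of it and the grasp point (between the pads) lies 5 mm behind it; z points along the fingers, y is the line along which they close (so a half turn about z gives the same grasp; the last joint's range is limited). The gripper opens to 87 mm and grips with 3 to 60 N. Pads are 19 mm wide; open, the fingers measure 117 mm over their backs; the gripper's body (75 mm by 190 mm) begins 51 mm behind the grasp point.
Start: joints at [70.823, 18.392, -4.016, 83.108, 1.295, 78.541, -3.26], TCP at [0.222, -0.611, 0.237] pointing down, gripper open.
Joint ranges: [-163.93, 163.93], [-17.29, 119.83], [-79.2, 71.16], [3.27, 140.29], [-89.18, 269.18], [5.43, 117.66], [-154.24, 154.24]. Speed limits (degrees/s): [147.25, 147.25, 180, 180, 180, 180, 180].

INTERFACE

Orientations are given as [roll, pitch, yaw] about the fixed x, y, z axes, in that order (R = Rz(yaw) Ry(pitch) Rx(roll)).
In Python, from cell import env gives the robot as it stands.
- The arm moves only by the tool jog_arm, never from a script. Its argument "motion" is a list that holds one entry, the list of rows, each a list of 7 numbers: the shift along the tool's x, y, z in units of 0.1 m (1.0 is 0.1 m), then the turn, a rotation vector about the tool's x, y, z in units of 180 degrees (1.0 is 180 degrees), then the closure, from 0 (fully open) to 1 (shut). A call has 1 to 5 rows; each row is the pose to reach, as a shift and turn from the pose commanded when the call began, along the tool's axes at that moment, turning the shorter way round; what a row does not reach only later rows make up. A row lasts 1/10 s, in which the tool goes at most 50 mm and 8.59 degrees, less where a joint would pass 70% of its speed; a pose out of reach is approached as far as the arm can. A call with a number of a shift or a turn outside -1 to 1 is refused whole. A call with a gripper value outside its range is refused whole. The fingers move at their own pace and stop on an object; "grip_force" is the grip in N (left out, the last holds). Time passes only in rows, so rows that repeat a pose let the fingers close. It gives the time, the measured TCP pose, the force, the opening and the grip force at its end, in the units of the state.
- env.get_obs(): the state, without advancing time (a new reading comes with each control period).
- env.read_camera(name): name is "scene" or "top"; returns (picture, depth): 384x512x3 uint8, red, green, blue; 384x512 float32, m along the optical axis (not along the pixel's ray), 0 where there is no reading.
- env.camera_info(name): a dict with "camera_matrix" (3x3 intrinsics, pixels), "k1" (the pictures are not rectified: a ray, as slopes to the right and down, at radius r is drawn at 1 + k1 r^2 times it, then the intrinsics apply), "origin" and "orientation" of the camera in the world. Camera axes: x right, y down, z forward; pixel columns grow to the right and rows downward; lengths in m; the calibration is good to about 2 mm. A picture is of the moment at which its call begins. camera_info takes no time and is no camera call.
- env.sign_off(): hands the job in; it is judged then, once.
The state is a dict: "time_s": time; "qpos": joint angles; "joint_velocities": joint speeds; "effort": joint torques, N m; "tool_pos": TCP position; "tool_rot": TCP orientation; "force": force on the tool from outside, world axes, zero at the start; "wrist_torque": the same for the moment, N m; "grip_width": finger opening in m; "grasp_force": force on a finger pad.
Only numpy, scipy, OpenCV 4.12 (cv2) and the standard library are available. Lean on these libraries where they do the work, as an engineer would, in place of code of your own. Each camera call takes 0.05 s, during which the arm holds its last target. There are 200 camera calls.

TASK

Draw the tallest circuit card (the one with the finned heat sink) straight up out of the slotted rack by its top rail, and hold it in the air in front of the inspection camera: over the middle of the white foam pad, its middle at the height of the lens, upright and level, a broad face square to the lens. Keep it steady there and finish while still holding it; do not put it down or let go. Leave the two low cards in their slots and everything else on the bench where it is.

Things in the scene. Friction and masses are not known exactly. Their poses are not given: they have to be found in the camera images.
- tall_card: The card to show: green board 4 mm thick (x), 110 wide (y), 115 tall in all (z up), loose, 0.15-0.3 kg, standing in a rack slot. Along its top edge an aluminium rail 12 mm thick (x), 110 long (y), z 99 to 115 mm: grip it across its thickness at mid-length. Finned heat sink, 64 wide, z 24 to 68 mm, out to 18 mm on the -x face; 5 mm chips on +x. Origin: middle of lower edge.
- card_mid (a point): Middle of the tall card: 57.5 mm above its lower edge, in the middle of its width.
- low_card_a: Another card in the rack, to be left there: same board and rail, but only 82 mm tall, with four dark round capacitors. Same axes and origin. 0.13 kg, loose.
- low_card_b: Another card in the rack, to be left there: 82 mm tall, with a white terminal strip. Same axes and origin. 0.13 kg, loose.
- rack: Fixed black rack, 170 mm long (x), 134 wide (y), 60 high, floor 8 mm thick; origin under its centre. Slots at x = -50, 0, +50 mm, 6.5 mm wide, guide the cards' side edges with 1 mm play; cards stand on the floor, their x axis along the rack's. Which card is where changes. Rail tops: tall card 123 mm above the bench, low ones 90. A card raised 90 mm passes over everything in the rack.
- station: Fixed inspection station; origin under the middle of its white foam pad, 120 mm (x) by 150 (y), 12 thick. At its +x end a small grey camera (60 by 50 by 50 mm, top 155 mm above the bench) on a post looks level along -x across the pad: lens front at x = 100 mm, lens axis 130 mm above the bench. Rack and station may swap sides.
- view_point (a point): The point where the middle of the card belongs: over the middle of the pad, on the lens axis, 130 mm above the bench. Axes as the station's: the card's x axis lies along the station's x axis, either way round.
- motor: Bystander: small gear motor lying on its side, 78 mm long, 42 mm high, origin under its middle. Loose.
- tape: Bystander: white roll of tape lying flat, 72 mm across, 20 mm high, origin under its middle. Loose.
- driver: Bystander: screwdriver lying flat, 160 mm long. Loose.
- endcap: Bystander: white plastic end cap like a small open box, 50 by 40 by 30 mm, origin under its middle. Loose.
- profile: Bystander: offcut of aluminium channel lying flat, 120 mm long, 28 mm high, origin under its middle. Loose.
- bracket: Bystander: steel block 50 by 35 by 12 mm lying flat, origin under its middle. Loose.
There are look-alikes about, which are no part of the job. Of the things shaped like the rack, the black one is meant.

How it is judged:
By the outcome, as a careful person would: the job done as asked, in the order asked, and still so for the second after the job is handed in, while the arm keeps its last pose, push and grip.
It also fails if it takes over 46 s, if anything falls off the work surface, if the arm or the gripper's body presses on something with over 40 N, if the wrist force passes 120 N, or if a joint passes its speed limit or range.

## Working session

There is one attempt and no reset: what is moved stays moved. The work goes in short steps, Python scripts to look and compute and a tool call to move; the robot and the scene stay as the last step left them, time stands still between calls to the robot, and variables do not carry over. Pictures are saved under pics/ and viewed, at most 10 in all, crops included, and the job is handed in when it is done.

Besides the shell and the picture viewer there is one more tool, called as name(argument=value, ...), one argument or row to a line, values as JSON. jog_arm: Moves the arm, as the interface text tells. Shifts and turns lie within -1 to 1; 1 stands for 0.1 m of shift or 180 degrees of turn. Its arguments: {"type":"object","properties":{"motion":{"type":"array","items":{"type":"array","items":{"type":"array","items":{"type":"number"}}}},"grip_force":{"type":"number"}},"required":["motion"]}

```bash
mkdir -p pics; python3 - <<'E'
from cell import env
import cv2,numpy as np
for n in("scene","top"):
    p,d=env.read_camera(n); np.savez(f"pics/{n}.npz",p=p,d=d); cv2.imwrite(f"pics/{n}0.png",p[:,:,::-1]); print(n,env.camera_info(n),d.min(),d.max())
o=env.get_obs();print(o['tool_pos'],o['tool_rot'],o['time_s'],o['grip_width'])
E
```

```text
scene {'camera_matrix': array([[367.78808846,   0.        , 256.42190621],
       [  0.        , 367.78808846, 190.77396186],
       [  0.        ,   0.        ,   1.        ]]), 'k1': -0.01299984326902978, 'origin': array([1.06988157, 0.23194674, 0.97752793]), 'orientation': array([-1.45687987e+02, -1.27412213e-01,  1.18008303e+02])} 0.0 3.2117634
top {'camera_matrix': array([[365.47775682,   0.        , 257.01866985],
       [  0.        , 365.47775682, 190.28378054],
       [  0.        ,   0.        ,   1.        ]]), 'k1': -0.025454423177666118, 'origin': array([ 0.47218441, -0.08044935,  0.96507735]), 'orientation': array([-176.0129918 ,    1.80708078,  -89.50138343])} 0.0 1.8377265
[ 0.2219105  -0.61044718  0.23557407] [-1.79901295e+02  6.76119457e-03  1.99824409e+01] 0.1 0.08712001509185287
```

View pics/scene0.png

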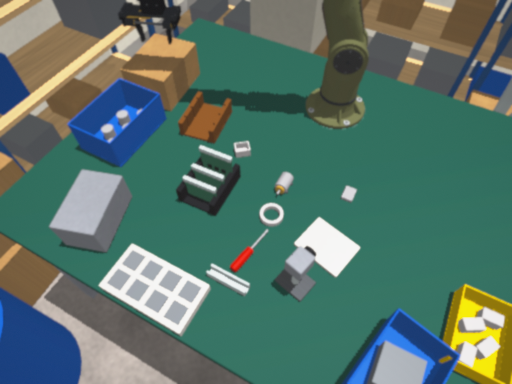

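View pics/top0.png

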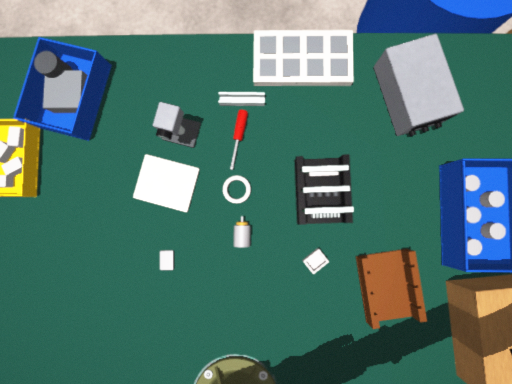

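The scene view shows the black rack at about (208,182), the pad at (328,246) and the camera at (298,262). In the top view the rack is at (325,188) with rails at rows 168, 188 and 210 (the last looks like the tall card, fins visible). The pad is at (167,183) and the camera at (168,117). I'll measure these by depth and masks.

```bash
cat > h.py <<'E'
import numpy as np,cv2
from scipy.spatial.transform import Rotation as R
from cell import env
def rays(n,px):
    c=env.camera_info(n);K=c["camera_matrix"]
    u=cv2.undistortPoints(np.array(px,float).reshape(-1,1,2),K,np.array([c["k1"],0,0,0.]))[:,0]
    return np.array(c["origin"]),np.c_[u,np.ones(len(u))],R.from_euler('xyz',c["orientation"],degrees=True).as_matrix()
def plane(n,px,z):
    o,r,M=rays(n,px);w=r@M.T
    return o+w*((z-o[2])/w[:,2])[:,None]
def cloud(n,d):
    v,u=np.mgrid[:d.shape[0],:d.shape[1]]
    o,r,M=rays(n,np.c_[u.ravel(),v.ravel()])
    return (o+(r*d.reshape(-1,1))@M.T).reshape(*d.shape,3)
def rect(P):  # centre, sides, angle of long side
    (c,s,a)=cv2.minAreaRect((P[:,:2]*1000).astype(np.float32)); 
    return np.round(c,1),np.round(s,1),round(a,1)
E
python3 - <<'E'
from h import *
f=np.load("pics/top.npz");p,d=f["p"],f["d"];C=cloud("top",d)
hsv=cv2.cvtColor(p,cv2.COLOR_RGB2HSV)
wh=((hsv[...,1]<60)&(hsv[...,2]>150)).astype(np.uint8)
n,l,s,c=cv2.connectedComponentsWithStats(wh)
def rep(name,m,z):
    v,u=np.nonzero(m);P=plane("top",np.c_[u,v],z);print(name,len(u),rect(P),'depth z',np.round(np.median(C[m][:,2]),4), 'mean',P.mean(0).round(4))
for i in range(1,n):
    x,y,w,h,a=s[i]
    if a>25 and 120<x<370 and 90<y<280: 
        z=np.median(C[l==i][:,2]);print(i,s[i]);rep(i,l==i,z)
# camera box
Z=C[...,2]
m=np.zeros_like(wh,bool);m[85:150,140:210]=(Z[85:150,140:210]>.145)&(Z[85:150,140:210]<.165);rep('cam',m,.155)
# rack top
m=np.zeros_like(wh,bool);m[140:240,280:370]=(abs(Z[140:240,280:370]-.06)<.006)&(hsv[140:240,280:370,2]<70);rep('rack',m,.06)
for zz in(.09,.123):
    m=np.zeros_like(wh,bool);m[140:240,280:370]=(abs(Z[140:240,280:370]-zz)<.01)&(wh[140:240,280:370]>0)
    k,L,S,_=cv2.connectedComponentsWithStats(m.astype(np.uint8))
    for j in range(1,k):
        if S[j,4]>30: print(S[j]);rep(('rail',zz),L==j,zz)
a=cv2.resize(p[140:240,280:370,::-1],None,fx=6,fy=6,interpolation=cv2.INTER_CUBIC)
b=cv2.resize(p[90:215,125:205,::-1],(384,600),interpolation=cv2.INTER_CUBIC)[:600]
cv2.imwrite("pics/crop1.png",a)
E
```

```text
5 [218  92  47  12 514]
5 514 (array([782.5,  -5.6]), array([122. ,  29.7]), 89.8) depth z 0.0243 mean [ 0.7827 -0.0075  0.0243]
6 [153 102  26  29 528]
6 528 (array([697.1, 156.1]), array([48.5, 58.5]), 75.1) depth z 0.1549 mean [0.6971 0.156  0.1549]
9 [230 140   9  30  83]
9 83 (array([632.8,  12.1]), array([ 7.2, 79.1]), 79.1) depth z 0.0139 mean [0.6325 0.0122 0.0139]
10 [ 133  154   66   59 2653]
10 2653 (array([557.2, 192.9]), array([152.9, 123.2]), 75.5) depth z 0.0119 mean [0.5569 0.1925 0.0119]
12 [302 165  47  11 405]
12 405 (array([ 583.1, -215.4]), array([ 24.2, 110.4]), 0.3) depth z 0.0877 mean [ 0.5839 -0.2143  0.0877]
13 [222 175  29  29 364]
13 364 (array([541. ,   4.8]), array([72.5, 72.2]), 27.0) depth z 0.0192 mean [0.5413 0.0046 0.0192]
15 [303 186  47   7 274]
15 274 (array([ 537.2, -217.3]), array([ 14.4, 109.8]), 0.4) depth z 0.0893 mean [ 0.5377 -0.216   0.0893]
17 [305 206  49  12 406]
17 406 (array([ 482.2, -219.1]), array([ 23.7, 110.3]), 2.4) depth z 0.1215 mean [ 0.4838 -0.2166  0.1215]
21 [234 225  15  23 324]
21 324 (array([420.6, -11.2]), array([55.3,
[... 250 characters left out ...]
ay([49.3, 34.4]), 1.3) depth z 0.0117 mean [0.3554 0.1872 0.0117]
cam 636 (array([688.3, 155.7]), array([52.1, 76.5]), 75.8) depth z 0.1545 mean [0.6929 0.1546 0.155 ]
rack 712 (array([ 539.8, -216.2]), array([166.8, 131.8]), 1.8) depth z 0.0596 mean [ 0.5394 -0.2137  0.06  ]
[302 165  46   7 242]
('rail', 0.09) 242 (array([ 586.6, -213.9]), array([ 13. , 108.2]), 2.4) depth z 0.0893 mean [ 0.5867 -0.214   0.09  ]
[304 186  46   7 231]
('rail', 0.09) 231 (array([ 537.2, -218.2]), array([ 12.2, 107.4]), 2.4) depth z 0.0897 mean [ 0.5372 -0.2172  0.09  ]
[305 207  48   7 256]
('rail', 0.123) 256 (array([ 486.5, -217.5]), array([ 12. , 107.8]), 2.3) depth z 0.1227 mean [ 0.4865 -0.2175  0.123 ]
```

View pics/crop1.png

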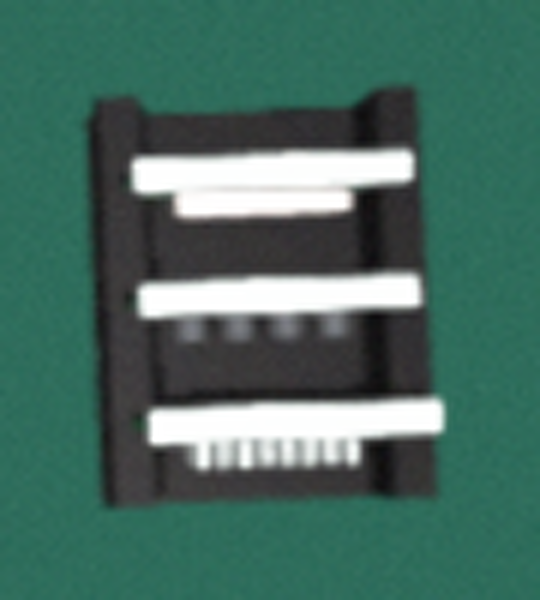

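The tall card is the near rail, centred at (0.4865, -0.2175), z 0.123, yaw about 2.3°, with the heat sink fins towards -x. The pad centre is at (0.557, 0.193). The pad sides and the camera box both put the station's x axis at about -14.6°. Next I'll check the transit corridor and compute the moves.

```bash
cat >> h.py <<'E'
def go(t,yaw):
    o=env.get_obs();Rt=R.from_euler('xyz',o["tool_rot"],degrees=True)
    G=R.from_euler('xyz',[180,0,yaw],degrees=True)
    sh=Rt.inv().apply(np.array(t)-o["tool_pos"])/.1
    tr=(Rt.inv()*G).as_rotvec()/np.pi
    print('t',o["time_s"],'pos',np.round(o["tool_pos"],4),'rot',np.round(o["tool_rot"],2),'w',round(o["grip_width"],4),'gf',o["grasp_force"],'F',np.round(o["force"],1))
    print('shift',sh.round(3),'turn',tr.round(4)); print('q',np.round(o["qpos"],1))
E
python3 - <<'E'
from h import *
f=np.load("pics/top.npz");C=cloud("top",f["d"]).reshape(-1,3)
a=np.array([.222,-.611]);b=np.array([.4865,-.2175]);L=np.hypot(*(b-a));e=(b-a)/L
q=C[:,:2]-a;s=q@e;t=q@[-e[1],e[0]]
m=(s>-.05)&(s<L+.1)&(abs(t)<.13)&(C[:,2]<.5);print(C[m][:,2].max(), C[m][C[m][:,2].argmax()])
f=np.load("pics/scene.npz");C=cloud("scene",f["d"]).reshape(-1,3)
q=C[:,:2]-a;s=q@e;t=q@[-e[1],e[0]]
m=(s>-.02)&(s<L+.1)&(abs(t)<.13)&(C[:,2]<.4)
for k in np.arange(0,.55,.1):
    mm=m&(abs(s-k)<.05);print(k,C[mm][:,2].max() if mm.any() else None)
go([.4865,-.2175,.2],92.3)
E
```

```text
0.22949507942072322 [ 0.21416014 -0.55525235  0.22949508]
0.0 0.3871785166295031
0.1 0.38907338567951255
0.2 0.1231873504407851
0.30000000000000004 0.06625032439715628
0.4 0.12503635943131663
0.5 0.12740494956552573
t 0.1 pos [ 0.2219 -0.6104  0.2356] rot [-1.799e+02  1.000e-02  1.998e+01] w 0.0871 gf 0.0 F [-0.  -0.1  0.1]
shift [ 3.829 -2.788  0.36 ] turn [-5.000e-04 -3.000e-04 -4.018e-01]
q [70.8 18.4 -4.  83.2  1.3 78.5 -3.3]
```

jog_arm(
  motion=[
    [[0.48,-0.35,0,0,0,0,0.5],[0.95,-0.7,0,0,0,0,0.5],[0.95,-0.7,0,0,0,0,0.5]],
  ],
)

```text
time_s: 0.4
tool_pos: [0.2918, -0.5077, 0.2363]
tool_rot: [-179.9, -0.2, 20.4]
force: [0.6, -0.0, 0.2]
grip_width: 0.0705
grasp_force: 0.0
```

jog_arm(
  motion=[
    [[0.48,-0.35,0,0,0,0,0.5],[0.95,-0.7,0,0,0,0,0.5],[0.95,-0.7,0,0,0,0,0.5]],
  ],
)

```text
time_s: 0.7
tool_pos: [0.3565, -0.4092, 0.2365]
tool_rot: [-179.9, -0.1, 20.4]
force: [0.8, -0.1, 0.2]
grip_width: 0.048
grasp_force: 0.0
```

jog_arm(
  motion=[
    [[0.48,-0.35,0,0,0,-0.04,0.5],[0.95,-0.7,0,0,0,-0.08,0.5],[0.95,-0.7,0,0,0,-0.12,0.5],[0.95,-0.7,0,0,0,-0.16,0.5],[0.95,-0.7,0,0,0,-0.2,0.5]],
  ],
)

```text
time_s: 1.2
tool_pos: [0.4185, -0.3153, 0.2363]
tool_rot: [-180.0, 0.0, 56.4]
force: [0.1, -0.6, -0.5]
grip_width: 0.0433
grasp_force: 0.0
```

```bash
python3 -c "
from h import *
go([.4865,-.2175,.2],92.3)"
```

```text
t 1.2 pos [ 0.4185 -0.3153  0.2363] rot [-1.7998e+02  3.0000e-02  5.6410e+01] w 0.0433 gf 0.0 F [ 0.1 -0.6 -0.5]
shift [1.191 0.026 0.362] turn [-2.000e-04  1.000e-04 -1.994e-01]
q [ 52.6   4.  -19.3 100.4   1.4  75.9  -0.6]
```

jog_arm(
  motion=[
    [[0.4,0,0,0,0,-0.04,0.5],[0.8,0.01,0.1,0,0,-0.08,0.5],[1.0,0.03,0.2,0,0,-0.12,0.5],[1.0,0.03,0.3,0,0,-0.16,0.5],[1.0,0.03,0.36,0,0,-0.199,0.5]],
  ],
)

```text
time_s: 1.7
tool_pos: [0.4766, -0.2339, 0.1994]
tool_rot: [-179.9, -0.0, 92.2]
force: [0.1, -0.0, 0.3]
grip_width: 0.0436
grasp_force: 0.0
```

jog_arm(
  motion=[
    [[0,0,0,0,0,0,0.5]],
  ],
)

```text
time_s: 1.8
tool_pos: [0.4758, -0.2347, 0.1992]
tool_rot: [-179.9, -0.1, 91.8]
force: [0.4, -0.4, -0.5]
grip_width: 0.0435
grasp_force: 0.0
```

```bash
python3 - <<'E'
from h import *
go([.4865,-.2175,.16],92.3)
p,d=env.read_camera("scene");cv2.imwrite("pics/s1.png",cv2.resize(p[110:240,140:280,::-1],None,fx=4,fy=4))
E
```

```text
t 1.8 pos [ 0.4758 -0.2347  0.1992] rot [-1.7987e+02 -6.0000e-02  9.1840e+01] w 0.0435 gf 0.0 F [ 0.4 -0.4 -0.5]
shift [0.168 0.113 0.392] turn [-0.0007 -0.0004 -0.0026]
q [ 47.6   6.7 -25.9 102.1   3.1  72.   22.8]
```

jog_arm(
  motion=[
    [[0.17,0.11,0,0,0,-0.0026,0.5],[0.17,0.11,0,0,0,-0.0026,0.5],[0.17,0.11,0.2,0,0,-0.0026,0.5],[0.17,0.11,0.4,0,0,-0.0026,0.5],[0.17,0.11,0.4,0,0,-0.0026,0.5]],
  ],
)

```text
time_s: 2.35
tool_pos: [0.485, -0.2178, 0.1583]
tool_rot: [-179.8, -0.1, 92.1]
force: [-0.9, 0.0, 0.2]
grip_width: 0.0437
grasp_force: 0.0
```

```bash
python3 - <<'E'
from h import *
go([.4865,-.2175,.11],92.3)
f=np.load("pics/scene.npz");p,d=f["p"],f["d"];C=cloud("scene",d)
hsv=cv2.cvtColor(p,cv2.COLOR_RGB2HSV);Z=C[...,2]
for zz in(.09,.123):
    m=(abs(Z-zz)<.007)&(hsv[...,1]<60)&(hsv[...,2]>170)&(abs(C[...,0]-.54)<.1)&(abs(C[...,1]+.215)<.1)
    k,L,S,_=cv2.connectedComponentsWithStats(m.astype(np.uint8))
    for j in range(1,k):
        if S[j,4]>30:
            v,u=np.nonzero(L==j);P=plane("scene",np.c_[u,v],zz);print(zz,S[j],rect(P),P.mean(0).round(4))
p,d=env.read_camera("scene");cv2.imwrite("pics/s2.png",cv2.resize(p[110:240,140:280,::-1],None,fx=4,fy=4,interpolation=cv2.INTER_CUBIC))
p,d=env.read_camera("top");cv2.imwrite("pics/t2.png",cv2.resize(p[130:260,270:400,::-1],None,fx=4,fy=4,interpolation=cv2.INTER_CUBIC))
E
```

```text
t 2.35 pos [ 0.485  -0.2178  0.1583] rot [-1.7975e+02 -1.0000e-01  9.2150e+01] w 0.0437 gf 0.0 F [-0.9  0.   0.2]
shift [0.001 0.017 0.483] turn [-0.0014 -0.0006 -0.0008]
q [ 46.    9.  -26.8 104.7   4.3  67.6  20. ]
0.09 [191 163  33  16 143] (array([ 539.4, -217.8]), array([ 14.7, 110.4]), 2.1) [ 0.5392 -0.2177  0.09  ]
0.09 [183 175  33  16 150] (array([ 589.1, -214.8]), array([ 14.6, 111.6]), 2.4) [ 0.589  -0.2139  0.09  ]
0.123 [199 145  33  15 139] (array([ 488.5, -218.1]), array([ 15., 110.]), 2.5) [ 0.4885 -0.2172  0.123 ]
```

View pics/s2.png

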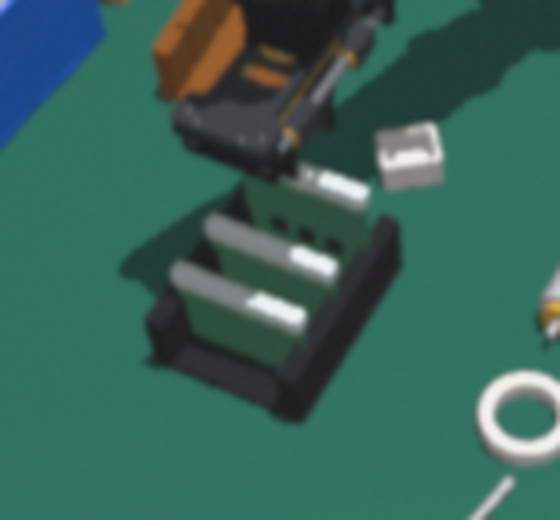

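The crop shows the fingers over the tall card's rail (crop about (300,170)), with both low cards clear. The two cameras agree on the rail at x ≈ 0.4875. Going down.

jog_arm(
  motion=[
    [[0,0.025,0.15,0,0,0,0.5],[0,0.025,0.3,0,0,0,0.5],[0,0.025,0.42,0,0,0,0.5],[0,0.025,0.48,0,0,0,0.5],[0,0.025,0.48,0,0,0,0.5]],
  ],
)

```text
time_s: 2.95
tool_pos: [0.4887, -0.2171, 0.1111]
tool_rot: [-179.9, -0.1, 92.3]
force: [0.3, -0.8, 0.9]
grip_width: 0.0435
grasp_force: 0.0
```

```bash
python3 -c "
from h import *
go([.4875,-.2175,.11],92.3)"
```

```text
t 2.95 pos [ 0.4887 -0.2171  0.1111] rot [-1.7987e+02 -8.0000e-02  9.2280e+01] w 0.0435 gf 0.0 F [ 0.3 -0.8  0.9]
shift [-0.004 -0.012  0.011] turn [-0.0007 -0.0004 -0.0001]
q [ 45.3  12.1 -26.7 107.2   6.1  62.2  18.5]
```

Good. I'll close gently first, then read the force.

jog_arm(
  motion=[
    [[0,-0.01,0.01,0,0,0,0.6],[0,-0.01,0.01,0,0,0,0.7],[0,-0.01,0.01,0,0,0,0.8],[0,-0.01,0.01,0,0,0,1],[0,-0.01,0.01,0,0,0,1]],
  ],
  grip_force=10,
)

```text
time_s: 3.45
tool_pos: [0.4888, -0.2176, 0.1118]
tool_rot: [180.0, 0.0, 92.3]
force: [0.9, -0.4, 0.7]
grip_width: 0.0123
grasp_force: 10.0
```

jog_arm(
  motion=[
    [[0,0,0,0,0,0,1],[0,0,0,0,0,0,1],[0,0,0,0,0,0,1]],
  ],
)

```text
time_s: 3.75
tool_pos: [0.4889, -0.2176, 0.1118]
tool_rot: [180.0, 0.0, 92.3]
force: [1.9, 1.0, 1.0]
grip_width: 0.0115
grasp_force: 10.0
```

jog_arm(
  motion=[
    [[0,0,0,0,0,0,1],[0,0,0,0,0,0,1],[0,0,-0.03,0,0,0,1],[0,0,-0.1,0,0,0,1],[0,0,-0.2,0,0,0,1]],
  ],
  grip_force=40,
)

```text
time_s: 4.25
tool_pos: [0.4882, -0.217, 0.1313]
tool_rot: [-179.9, -0.1, 92.3]
force: [2.0, 0.8, -3.5]
grip_width: 0.0113
grasp_force: 40.0
```

```bash
python3 -c "
from h import *
go([.4878,-.2175,.22],92.3)"
```

```text
t 4.25 pos [ 0.4882 -0.217   0.1313] rot [-1.7994e+02 -7.0000e-02  9.2290e+01] w 0.0113 gf 39.980168582405895 F [ 2.   0.8 -3.5]
shift [-0.004 -0.005 -0.887] turn [-0.0004 -0.0004 -0.0001]
q [ 45.6  10.7 -26.8 106.2   5.3  64.4  19.2]
```

Lifting with low friction forces (about 3 N of weight, 2 N sideways). Continuing up.

jog_arm(
  motion=[
    [[0,0,-0.15,0,0,0,1],[0,0,-0.3,0,0,0,1],[0,0,-0.45,0,0,0,1],[0,0,-0.6,0,0,0,1],[0,0,-0.75,0,0,0,1]],
  ],
)

```text
time_s: 4.75
tool_pos: [0.4883, -0.2176, 0.2081]
tool_rot: [-180.0, 0.0, 92.3]
force: [-0.3, -0.5, -3.4]
grip_width: 0.0114
grasp_force: 39.9
```

jog_arm(
  motion=[
    [[0,0,-0.1,0,0,0,1],[0,0,-0.2,0,0,0,1],[0,0,-0.2,0,0,0,1],[0,0,-0.2,0,0,0,1]],
  ],
)

```text
time_s: 5.15
tool_pos: [0.4884, -0.2175, 0.2263]
tool_rot: [-180.0, -0.0, 92.3]
force: [-0.3, -0.4, -3.2]
grip_width: 0.0117
grasp_force: 39.9
```

```bash
python3 - <<'E'
from h import *
go([.557,.193,.22],75.4)
p,d=env.read_camera("scene");cv2.imwrite("pics/s3.png",cv2.resize(p[80:240,120:300,::-1],None,fx=3.5,fy=3.5,interpolation=cv2.INTER_CUBIC))
E
```

```text
t 5.15 pos [ 0.4884 -0.2175  0.2263] rot [-1.7997e+02 -1.0000e-02  9.2270e+01] w 0.0117 gf 39.89788994193077 F [-0.3 -0.4 -3.2]
shift [4.074 0.848 0.063] turn [-0.0002 -0.      0.0937]
q [ 46.4   6.2 -26.9  99.6   2.9  75.   21.1]
```

View pics/s3.png

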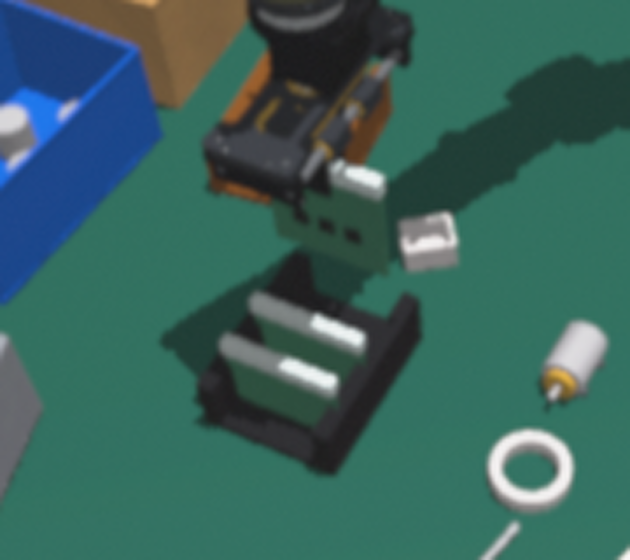

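The tall card hangs clear at crop (330,220). The low cards are still in their slots. Carrying it over.

jog_arm(
  motion=[
    [[0.1,0.02,0,0,0,0,1],[0.3,0.06,0,0,0,0,1],[0.55,0.12,0,0,0,0,1],[0.8,0.17,0,0,0,0,1],[1.0,0.21,0,0,0,0,1]],
  ],
)

```text
time_s: 5.7
tool_pos: [0.5055, -0.1138, 0.226]
tool_rot: [-179.9, -0.1, 92.4]
force: [0.6, -0.5, -2.5]
grip_width: 0.0116
grasp_force: 39.9
```

jog_arm(
  motion=[
    [[0.2,0.04,0,0,0,0,1],[0.4,0.08,0,0,0,0,1],[0.6,0.12,0,0,0,0,1],[0.8,0.17,0,0,0,0,1],[1.0,0.21,0,0,0,0,1]],
  ],
)

```text
time_s: 6.2
tool_pos: [0.5222, -0.0142, 0.226]
tool_rot: [-179.9, -0.0, 92.3]
force: [0.4, 0.2, -2.4]
grip_width: 0.012
grasp_force: 39.9
```

jog_arm(
  motion=[
    [[0.2,0.04,0,0,0,0,1],[0.4,0.08,0,0,0,0,1],[0.6,0.12,0,0,0,0,1],[0.8,0.17,0,0,0,0,1],[0.9,0.19,0,0,0,0,1]],
  ],
)

```text
time_s: 6.7
tool_pos: [0.5374, 0.0779, 0.2261]
tool_rot: [-180.0, -0.1, 92.5]
force: [0.7, -0.4, -2.8]
grip_width: 0.0114
grasp_force: 39.9
```

```bash
python3 -c "
from h import *
go([.557,.193,.22],75.4)"
```

```text
t 6.7 pos [0.5374 0.0779 0.2261] rot [-1.7995e+02 -8.0000e-02  9.2470e+01] w 0.0114 gf 39.89766840822995 F [ 0.7 -0.4 -2.8]
shift [1.142 0.245 0.063] turn [-0.0003 -0.0004  0.0948]
q [ 26.6   8.8 -41.1  98.1   5.9  75.4 -13.2]
```

jog_arm(
  motion=[
    [[0.2,0.05,0,0,0,0.02,1],[0.4,0.1,0,0,0,0.04,1],[0.6,0.15,0,0,0,0.06,1],[0.8,0.2,0,0,0,0.08,1],[0.95,0.245,0,0,0,0.095,1]],
  ],
)

```text
time_s: 7.2
tool_pos: [0.5583, 0.1719, 0.2261]
tool_rot: [-179.9, 0.0, 75.1]
force: [-0.2, -0.2, -3.2]
grip_width: 0.0115
grasp_force: 39.9
```

jog_arm(
  motion=[
    [[0.1,0,0,0,0,0,1],[0.15,0,0.1,0,0,0,1],[0.15,0,0.2,0,0,0,1],[0.15,0,0.2,0,0,0,1],[0.15,0,0.2,0,0,0,1]],
  ],
)

```text
time_s: 7.7
tool_pos: [0.5623, 0.1837, 0.2057]
tool_rot: [-179.9, 0.1, 75.1]
force: [0.4, 0.8, -2.9]
grip_width: 0.0118
grasp_force: 39.9
```

```bash
python3 -c "
from h import *
go([.557,.193,.1763],75.4)"
```

```text
t 7.7 pos [0.5623 0.1837 0.2057] rot [-1.7994e+02  8.0000e-02  7.5110e+01] w 0.0118 gf 39.89817403256893 F [ 0.4  0.8 -2.9]
shift [ 0.077 -0.075  0.294] turn [-0.0004  0.0005 -0.0016]
q [ 14.5  16.7 -42.   93.   11.5  74.8 -44.2]
```

jog_arm(
  motion=[
    [[0.04,-0.04,0.1,0,0,-0.0016,1],[0.077,-0.075,0.2,0,0,-0.0016,1],[0.077,-0.075,0.294,0,0,-0.0016,1],[0.077,-0.075,0.294,0,0,-0.0016,1],[0.077,-0.075,0.294,0,0,-0.0016,1]],
  ],
)

```text
time_s: 8.2
tool_pos: [0.5572, 0.1942, 0.1767]
tool_rot: [-180.0, 0.0, 75.5]
force: [0.5, -0.0, -3.2]
grip_width: 0.0115
grasp_force: 39.9
```

```bash
python3 - <<'E'
from h import *
go([.557,.193,.1763],75.4)
for n,(r0,r1,c0,c1) in(("scene",(200,310,250,390)),("top",(90,230,110,230))):
    p,d=env.read_camera(n);np.savez(f"pics/{n}4.npz",p=p,d=d)
    cv2.imwrite(f"pics/{n}4.png",cv2.resize(p[r0:r1,c0:c1,::-1],None,fx=4,fy=4,interpolation=cv2.INTER_CUBIC))
E
```

```text
t 8.2 pos [0.5572 0.1942 0.1767] rot [-1.7997e+02  3.0000e-02  7.5460e+01] w 0.0115 gf 39.898097701370716 F [ 0.5 -0.  -3.2]
shift [-0.012  0.001  0.004] turn [-0.0002  0.0002  0.0003]
q [ 13.4  17.8 -42.   95.3  12.5  71.7 -45.7]
```

View pics/scene4.png

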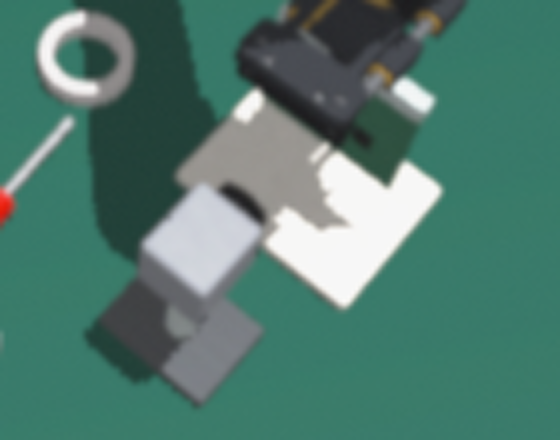

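View pics/top4.png

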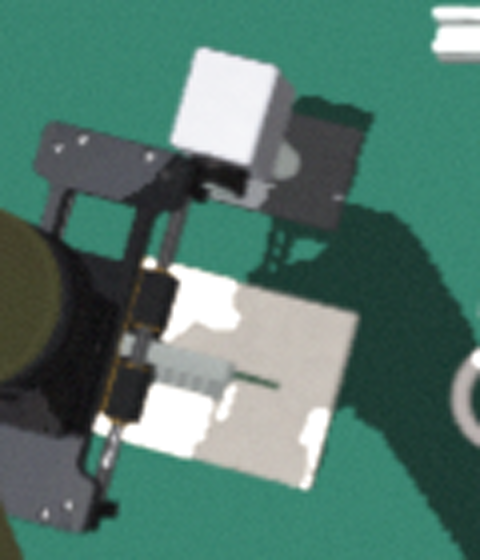

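The scene crop shows the card over the pad with its rail end at (415,100), facing the lens at (240,200). The top crop shows the rail at (190,365) and the board's edge at (255,380). I'll check height and tilt with depth.

```bash
python3 - <<'E'
from h import *
a=np.radians(-14.6);X=np.array([np.cos(a),np.sin(a)]);Y=np.array([-X[1],X[0]])
for n in("scene","top"):
    f=np.load(f"pics/{n}4.npz");C=cloud(n,f["d"]);hsv=cv2.cvtColor(f["p"],cv2.COLOR_RGB2HSV)
    q=C[...,:2]-[.557,.193];s=q@X;t=q@Y;z=C[...,2]
    m=(abs(s)<.03)&(abs(t)<.075)&(z>.05)&(z<.2)
    g=m&(hsv[...,1]>90)&(hsv[...,0]>50)&(hsv[...,0]<100)
    w=m&(hsv[...,1]<60)&(hsv[...,2]>120)&(z>.15)
    for k,mm in(("green",g),("rail",w)):
        if mm.sum()>5:
            P=np.c_[s[mm],t[mm],z[mm]];print(n,k,mm.sum(),'med',np.median(P,0).round(4),'p2',np.percentile(P,2,0).round(4),'p98',np.percentile(P,98,0).round(4))
            if k=="green" and n=="scene":
                A=np.c_[np.ones(len(P)),P[:,1:]];print('s=a+b t+c z',np.linalg.lstsq(A,P[:,0],rcond=None)[0].round(4))
            r=w&(z>.18)
    if r.sum()>5: print('railtop',r.sum(),np.median(z[r]),t[r].min(),t[r].max(),s[r].min(),s[r].max())
go([.557,.193,.1763],75.4)
E
```

```text
scene green 184 med [0.0009 0.0374 0.1274] p2 [-0.0011  0.0177  0.0847] p98 [0.0027 0.0537 0.1582]
s=a+b t+c z [ 0.0023 -0.0108 -0.009 ]
scene rail 77 med [0.0027 0.0433 0.1874] p2 [-0.0072 -0.0111  0.1729] p98 [0.006  0.0545 0.1905]
railtop 61 0.18774344430961276 -0.05398989015806791 0.054869413239174346 -0.007881347329896789 0.006589172168108609
top rail 147 med [-0.0017 -0.032   0.1882] p2 [-0.0075 -0.0558  0.1655] p98 [0.0056 0.0038 0.1909]
railtop 136 0.18832250898583164 -0.05620562576149646 0.00392572334209966 -0.0077902712773546285 0.004076813130517113
t 8.3 pos [0.5577 0.1944 0.1774] rot [ 1.7997e+02 -1.0000e-02  7.5450e+01] w 0.0116 gf 39.89824717864394 F [ 0.1 -0.5 -2.6]
shift [-0.015 -0.003  0.011] turn [ 0.0002 -0.0001  0.0003]
q [ 13.4  17.8 -42.1  95.2  12.5  71.7 -45.7]
```

Rail top is at 0.188 m (target 0.1875), the ends are at ±55 mm, it is centred in x, and tilt is about 0.5°. I'll let it settle and hand it in.

jog_arm(
  motion=[
    [[-0.007,0,0.005,0,0,0,1],[-0.007,0,0.005,0,0,0,1],[-0.007,0,0.005,0,0,0,1],[-0.007,0,0.005,0,0,0,1],[-0.007,0,0.005,0,0,0,1]],
  ],
)

```text
time_s: 8.8
tool_pos: [0.5572, 0.1937, 0.1767]
tool_rot: [180.0, 0.0, 75.5]
force: [0.6, -0.6, -2.6]
grip_width: 0.0119
grasp_force: 39.9
```

jog_arm(
  motion=[
    [[0,0,0,0,0,0,1],[0,0,0,0,0,0,1],[0,0,0,0,0,0,1],[0,0,0,0,0,0,1],[0,0,0,0,0,0,1]],
  ],
)

```text
time_s: 9.3
tool_pos: [0.5571, 0.1938, 0.1766]
tool_rot: [-180.0, 0.0, 75.5]
force: [0.5, 0.4, -2.9]
grip_width: 0.0117
grasp_force: 39.9
```

```bash
python3 -c "
from h import *
go([.557,.193,.1763],75.4);print(env.sign_off())"
```

```text
t 9.3 pos [0.5571 0.1938 0.1766] rot [-180.      0.     75.47] w 0.0117 gf 39.897949704900384 F [ 0.5  0.4 -2.9]
shift [-0.008  0.001  0.003] turn [-0.      0.      0.0004]
q [ 13.5  17.8 -42.1  95.3  12.5  71.7 -45.7]
the job is handed in; nothing more can be done
None
```

The tall card is held steady, upright and square to the lens over the middle of the pad, its middle within about 1 mm of lens height, and the job was handed in at 9.3 s.

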